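Close the bench reactor to the first click and start it

ROBOT

A 7-joint arm with a two-finger parallel gripper is mounted at the origin on the work surface. World frame = base frame: x ahead of the robot, y to its left, z up, the work surface at z = 0. Lengths are in m, angles in rad, forces in N, time in s.
With the tool pointing down it reaches from about 0.425 to 0.875 m from the base axis. Payload 9.9 kg.
Tool frame: the origin (TCP) lies between the finger pads; the fingertips stand 14 mm ahead of it and the grasp point (between the pads) lies 5 mm behind it; z points along the fingers, y is the line along which they close (so a half turn about z gives the same grasp; the last joint's range is limited). The gripper opens to 85 mm and grips with 20 to 120 N. Pads are 22 mm wide; open, the fingers measure 114 mm over their backs; the gripper's body (76 mm by 85 mm) begins 54 mm behind the grasp point. The pads swing forward as they close: fully open they stand 13 mm farther back than shut.
Start: joints at [1.079, 0.576, 0.025, 1.437, -0.015, 1.129, -0.057], TCP at [0.268, -0.62, 0.245] pointing down, gripper open.
Joint ranges: [-2.76, 2.76], [-0.34, 2.15], [-1.52, 1.57], [0.19, 2.46], [-1.09, 4.23], [0.17, 1.99], [-2.82, 2.82]. Speed limits (rad/s): [2.22, 2.22, 3.01, 3.01, 3.14, 3.14, 3.14].

INTERFACE

Orientations are given as a rotation vector (axis times angle).
In Python, from plant import ctrl, grab_frame, job_done gives the robot as it stands.
- The arm moves only by the tool step_arm, never from a script. Its argument "plan" is text: rows parted by semicolons, each of 6 numbers parted by spaces: the shift along the tool's x, y, z in cm, then the turn, a rotation vector about the tool's x, y, z in degrees. A call has 1 to 8 rows; each row is the pose to reach, as a shift and turn from the pose commanded when the call began, along the tool's axes at that moment; what a row does not reach only later rows make up. A row lasts 1/10 s, in which the tool goes at most 50 mm and 8.59 degrees, less where a joint would pass 70% of its speed; a pose out of reach is approached as far as the arm can. A call with a gripper value outside its range is refused whole. "jaw" is the finger opening in cm, from 0 to 8.54, set as the call begins (left out, the last holds). The fingers move at their own pace and stop on an object; the grip force is fixed at half the most. Time passes only in rows, so rows that repeat a pose let the fingers close. It gives the time, the measured TCP pose, the force, the opening and the grip force at its end, in the units of the state.
- ctrl.state(): the state, without advancing time (a new reading comes with each control period).
- grab_frame(name): name is "scene" or "top" or "wrist"; returns a dict with "img" (420x560x3 uint8, red, green, blue), "range_z" (420x560 float32, m along the optical axis (not along the pixel's ray), 0 where there is no reading), "K" (3x3 intrinsics, pixels), "rvec" (rotation vector, rad) and "tvec" (3), from world to camera coordinates, as OpenCV has them. Camera axes: x right, y down, z forward; pixel columns grow to the right and rows downward; lengths in m; the calibration is good to about 2 mm. A picture is of the moment at which its call begins.
- job_done(): hands the job in; it is judged then, once.
The state is a dict: "clock": time; "joint_pos": joint angles; "joint_velocities": joint speeds; "effort": joint torques, N m; "position": TCP position; "ee_rot": TCP orientation; "force": force on the tool from outside, world axes, zero at the start; "wrist_torque": the same for the moment, N m; "finger_gap": opening from 0.0 (shut) to 1.0 (fully open); "finger_force": force on a finger pad.
Only numpy, scipy, OpenCV 4.12 (cv2) and the standard library are available. Lean on these libraries where they do the work, as an engineer would, in place of code of your own. Each camera call takes 0.05 s, during which the arm holds its last target. There are 200 camera calls.

TASK

Set the steel lid that fits flat onto the open reactor pot, swing the clamp bar fully home over it, then turn the crank clockwise until its torque clutch clicks once, and stop there: turning on past the first click over-tightens the seal. Then push the toggle on the white control unit all the way over to its other side, away from the robot. Leave everything else standing where it is.

Things in the scene. Friction and masses are not known exactly. Their poses are not given: they have to be found in the camera images.
- lid: The lid that fits the pot: steel disc 108 mm across, 9 mm thick, with a round boss (34 mm across, 25 mm tall) to grip it by on top and a locating step (86 mm across, 6 mm deep) below, loose in the pot's bore. 40 mm tall in all, 0.3 to 0.6 kg. Origin: centre of the step's underside, z up through the boss (from z = 15 to 40 mm). Seated, the origin is 6 mm below the rim.
- small_lid: A lid of the same pattern for another pot, too small for this one: 80 mm diameter, same boss and height, origin likewise. It and the right lid may change places. Leave it.
- reactor: The reactor, fixed to the bench: grey foot plate 200 x 130 x 20 mm, open steel pot in the middle, a pivot post 75 mm from the pot's axis on the reactor's -x side, and a stop post and rest 74 mm from the axis on its +x side. Origin: on the bench under the pot's axis; reactor +x points from pivot post to stop post, roughly away from the robot.
- pot_rim (a point): Centre of the pot's mouth, 85 mm above the bench. Pot 108 mm outside, 96 mm bore. Axes as the reactor's.
- bar (a joint): Angle of the steel clamp bar about the upright pivot post: 0 = home over the pot, against the stop post. Starts open 1.35 to 1.6 rad (counter-clockwise from above), closes clockwise; friction 0.6 N m. Bar 195 mm long, 26 wide, 138 to 156 mm above the bench; it carries screw and crank. Swung over the seated lid, its screw foot clears the boss by 2 to 3.5 mm; at the end of the screw it rests on it.
- bar_knob (a point): Grip point on the upright black knob near the bar's free end: cylinder 20 mm diameter, standing 156 to 206 mm above the bench, on the bar's centre line 170 mm from the pivot axis. The point lies on its axis, 25 mm below its top. With the bar home it stands 95 mm from the pot's axis on the reactor's +x side.
- spindle (a point): Point on the upright axis of screw and crank, on the bar 75 mm from the pivot axis, 201 mm above the bench (the height of crank_grip). With the bar home it is above the pot's axis.
- screw (a joint): Angle of the clamp screw relative to the bar, growing clockwise from above. Starts at 0 to 0.35 rad; turns with a friction of 0.45 N m (4 N at the handle) while the screw comes down on the lid, and comes up solid at 0.9 rad. The crank turns it through the clutch.
- crank (a joint): Slip of the torque clutch: crank angle relative to the screw, growing clockwise. About 0 until the screw is solid and the torque reaches 1.4 N m (10 to 12 N at the handle). Then it clicks: the resistance collapses past 0.1 rad, and from 0.135 rad the crank runs on by itself to about 0.25 to 0.34 rad, staying there when let go. Turned on, it is back at 1.4 N m by 0.39 rad and clicks a second time; past 0.45 rad is over-tightened.
- crank_grip (a point): Grip point on the crank's upright, freely revolving black handle: 22 mm across, 184 to 234 mm above the bench, axis 115 mm from the spindle; the point is on its axis 23 mm below its top. From above, the direction spindle-to-handle is the direction pivot-to-bar_knob turned counter-clockwise by 2.27 rad less the screw and crank angles. Pulling it clockwise also presses the bar home.
- switch (a joint): The toggle on the control unit: 0 = leaning 0.5 rad towards the unit's -x (the robot), off; 1.0 = leaning 0.5 rad to the unit's +x, on. Stays where it is left, moves with about 1 N at its ball.
- switch_tip (a point): Centre of the black ball (26 mm diameter) at the end of the 70 mm toggle. About 133 mm above the bench when off, highest in mid-swing at 142 mm. It swings through 67 mm, about an axis 72 mm above the bench.
- control: White control unit, fixed: 130 x 100 x 50 mm box with a grey toggle block on top (70 x 50 mm, up to 75 mm above the bench). Origin: centre of its underside; its +x points away from the robot.
- beaker_a: Empty glass beaker, 68 mm diameter, 92 mm tall, beyond the reactor. Leave it. Origin: centre of its base.
- beaker_b: Another such beaker, near the control unit. Leave it.
- flask: Amber round flask, 84 mm diameter, 150 mm tall, standing inside the cork ring. Leave it. Origin: centre of its base.
- cork_ring: Cork ring, 120 mm diameter, 28 mm tall. Leave it. Origin: centre of its underside.
- dish: Small steel dish, 90 mm diameter, 30 mm tall. Leave it. Origin: centre of its base.
- bottle: White plastic bottle, 60 mm diameter, 160 mm tall. Leave it. Origin: centre of its base.
- spatula: Steel spatula, 180 mm long, lying flat. Leave it. Origin: underside of it, near the middle.
Mind the look-alikes: they are no part of the job. Of the things shaped like the control, the white one is meant.

How it is judged:
On the way, in this order (a step that is already met when the one before it is completed fails the run):
1. the fitting lid lies seated on the pot, let go (horizontal distance between lid and pot_rim below 0.008 m and z of lid in the frame of pot_rim between -0.009 and -0.003 m and angle between lid's own z axis and vertical below 0.05 rad and contact force between the fingers and lid below 0.5 N), for 0.2 s.
2. the clamp bar is fully home over the seated lid (horizontal distance between lid and pot_rim below 0.008 m and z of lid in the frame of pot_rim between -0.009 and -0.003 m and angle between lid's own z axis and vertical below 0.05 rad and value of joint bar below 0.06 rad), for 0.2 s.
3. the screw is down and the clutch has clicked once (all of step 2 and value of joint screw above 0.85 rad and value of joint crank between 0.12 and 0.45 rad), for 0.1 s.
4. the toggle is thrown (value of joint switch above 0.85 rad), for 0.2 s.
At the end, for the whole second after the job is handed in: The right lid is flat on the pot (centred within 8 mm, its origin 3 to 9 mm below the rim, tilt under 0.05 rad) and at rest, the bar is home (under 0.06 rad), the screw is solid (over 0.85 rad), the clutch has clicked once and only once (0.12 to 0.45 rad), and the toggle is over (above 0.85 rad) (all of step 3 and value of joint switch above 0.85 rad and linear speed of lid below 0.02 m/s and velocity of joint crank below 0.1 rad/s); the robot touches nothing.
It fails at once if the crank is forced on past the first click (clutch beyond 0.45 rad) (value of joint crank above 0.45 rad).
It fails at once if another thing on the bench is shifted by more than 30 mm (distance of any of small_lid, beaker_a, beaker_b, flask, cork_ring, dish, bottle, spatula from where it was at the start of the episode above 0.03 m).
It fails at once if a standing thing is tipped over (angle between any of beaker_a, beaker_b, flask, bottle's own z axis and vertical above 0.5 rad).
It also fails if it takes over 69 s, if anything falls off the work surface, if the arm or the gripper's body presses on something with over 40 N, if the wrist force passes 120 N, or if a joint passes its speed limit or range.

## Working session

There is one attempt and no reset: what is moved stays moved. The work goes in short steps, Python scripts to look and compute and a tool call to move; the robot and the scene stay as the last step left them, time stands still between calls to the robot, and variables do not carry over. Pictures are saved under pics/ and viewed, at most 10 in all, crops included, and the job is handed in when it is done.

Besides the shell and the picture viewer there is one more tool, called after ">>>" as a command line: name --argument value ..., lists and objects as JSON in quotes. step_arm: Moves the arm, as the interface text tells. Its arguments: {"type":"object","properties":{"plan":{"type":"string"},"jaw":{"type":"number"}},"required":["plan"]}

```bash
mkdir -p pics; ls; cat > h.py <<'E'
import numpy as np, cv2
from scipy.spatial.transform import Rotation as R
from plant import ctrl, grab_frame, job_done
def get(n):
    f=grab_frame(n); f['R']=cv2.Rodrigues(np.array(f['rvec'],float))[0]; return f
def cloud(f):
    z=f['range_z'];K=np.array(f['K']);v,u=np.indices(z.shape)
    p=np.stack([(u-K[0,2])/K[0,0]*z,(v-K[1,2])/K[1,1]*z,z],-1)
    w=(p-np.array(f['tvec']).ravel())@f['R']
    w[z==0]=np.nan
    return w
def save(n,f,crop=None,s=1):
    im=f['img'][:,:,::-1]
    if crop: u0,v0,u1,v1=crop; im=im[v0:v1,u0:u1]
    cv2.imwrite(n,cv2.resize(im,None,fx=s,fy=s,interpolation=cv2.INTER_CUBIC))
E
python3 - <<'E'
from h import *
import pickle
d={n:get(n) for n in('scene','top')}
pickle.dump(d,open('f0.pkl','wb'))
im=np.vstack([d['top']['img'],d['scene']['img']])[:,:,::-1]
for n in d: save(f'pics/{n}0.png',d[n],s=1.4)
s=ctrl.state();print(s['position'],s['ee_rot'],s['clock'])
for n in d: print(n,-d[n]['R'].T@np.array(d[n]['tvec']).ravel(),np.isfinite(cloud(d[n])).mean())
E
```

```text
pics
[ 0.2675528  -0.61930214  0.24455563] [-3.07515067e+00 -6.35814336e-01  5.65418907e-04] 0.1
scene [1.27753031 0.46369181 1.17790466] 0.9960416666666667
top [0.40848811 0.02565403 1.29126444] 0.9961139455782313
```

View pics/top0.png

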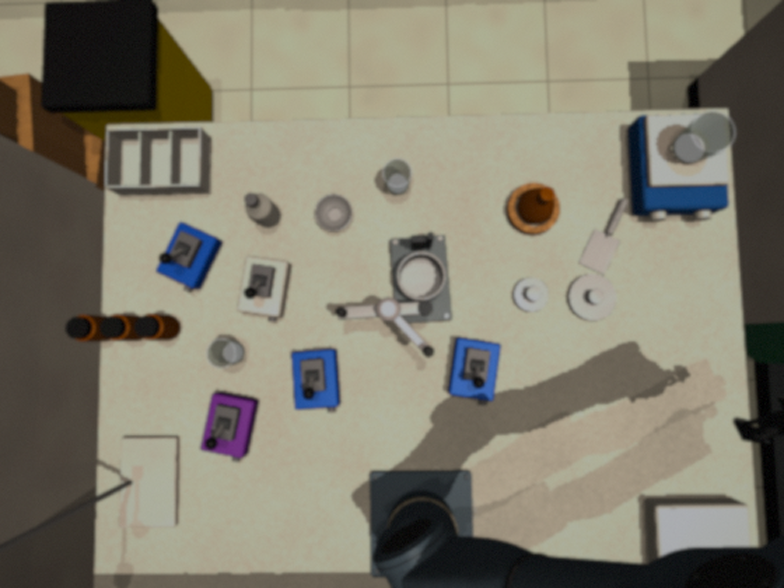

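View pics/scene0.png

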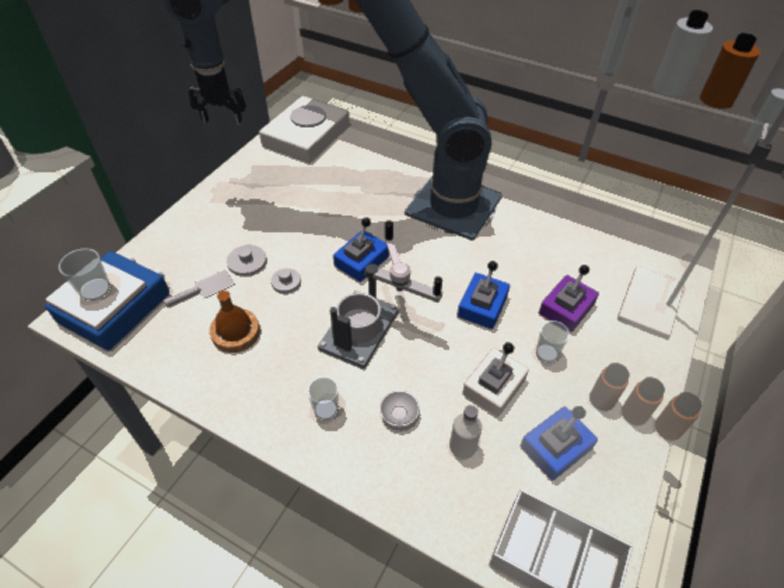

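Top view: two steel lids, at (530,294) and (592,297). The right one looks larger (about 47 px across against 35), so it should be the 108 mm lid. There is one white unit with a toggle, at (265,287); the others are blue or purple. The pot is at (418,275), the bar knob at (341,312) and the crank handle at (428,350). I'll measure these in the depth of both views and confirm with a crop.

```bash
cat > m.py <<'E'
from h import *
import pickle
d=pickle.load(open('f0.pkl','rb'))
W={n:cloud(d[n]) for n in d}
def at(n,u,v): return W[n][int(v/1.4),int(u/1.4)]
def circ(P):
    (x,y),r=cv2.minEnclosingCircle(P[:,:2].astype(np.float32)*1000); return np.round([x,y,r],1)
def near(c,r,z0,z1):
    for n in W:
        P=W[n].reshape(-1,3);P=P[np.isfinite(P).all(1)]
        P=P[(np.hypot(P[:,0]-c[0],P[:,1]-c[1])<r)&(P[:,2]>z0)&(P[:,2]<z1)]
        if len(P)>3: print('  ',n,len(P),'med',np.round(np.median(P,0)*1000,1),'mec',circ(P),'z95',np.round(np.percentile(P[:,2],95)*1000,1))
if __name__=='__main__':
    for nm,(u,v),r,z0,z1 in [('lidR disc',(592,290),.08,.008,.022),('lidR boss',(592,297),.05,.03,.05),('lidL disc',(530,288),.06,.008,.022),('lidL boss',(532,294),.05,.03,.05),
     ('rim',(418,275),.075,.078,.09),('knob',(341,312),.04,.19,.22),('crank',(428,350),.04,.215,.245),('ball',(251,293),.04,.125,.16),('spindle',(388,308),.04,.14,.26),
     ('ctl top',(265,287),.1,.04,.056),('beaker_b',(226,350),.08,.02,.1),('bluectl ball',(478,382),.04,.12,.16),('pivot/stop',(422,241),.05,.1,.2)]:
        p=at('top',u,v); print(nm,np.round(p*1000,1)); near(p,r,z0,z1)
    save('pics/c1.png',d['top'],(350,180,460,240),5)
E
python3 m.py
```

```text
lidR disc [ 516.  -392.6   38.6]
   scene 392 med [ 516.1 -392.7   13.1] mec [ 507.6 -402.6   57.4] z95 17.8
   top 795 med [ 501.2 -398.    15.3] mec [ 521.6 -399.7   72.6] z95 19.2
lidR boss [ 500.  -391.2   40.6]
   scene 54 med [ 508.  -401.3   37.4] mec [ 506.4 -401.4   17.3] z95 43.6
   top 98 med [ 500.3 -399.9   39.8] mec [ 500.9 -400.3   17.2] z95 43.1
lidL disc [ 524.7 -254.1   40.8]
   scene 206 med [ 526.5 -251.9   13.1] mec [ 517.2 -261.8   42.2] z95 17.4
   top 386 med [ 507.9 -257.6   15.5] mec [ 521.1 -267.3   51.6] z95 19.5
lidL boss [ 508.5 -259.    44.4]
   scene 57 med [ 517.4 -262.1   37.5] mec [ 517.  -261.4   17.7] z95 41.5
   top 93 med [ 509.2 -260.    39.9] mec [ 510.8 -261.5   16.9] z95 44.3
rim [560.2  -2.1  25.5]
   scene 166 med [541.5  -0.6  82.2] mec [559.9  -3.1  74.7] z95 86.5
   top 227 med [554.8  -7.8  85.2] mec [563.8  -3.9  67.1] z95 88.8
knob [469.2 155.1 206.3]
   scene 39 med [475.9 159.  202.1] mec [474.2 156.7  11.9] z95 206.4
   top 46 med [468.  157.7 206.1] mec [468.3 157.7   9.7] z95 210.0
crank [390.  -13.3 232.5]
   scene 40 med [397.
[... 437 characters left out ...]
 z95 201.1
ctl top [532.2 338.2  78.5]
   scene 726 med [559.4 361.6  48.3] mec [545.2 352.8  79.2] z95 52.6
   top 848 med [522.  342.5  50.3] mec [537.3 351.8  78. ] z95 54.3
beaker_b [393.4 449.    4.7]
   scene 479 med [394.2 431.6  64.1] mec [393.4 432.1  36.3] z95 90.9
   top 359 med [388.1 445.5  68.9] mec [388.1 431.4  34. ] z95 94.7
bluectl ball [ 324.  -118.4  143.5]
   scene 40 med [ 331.3 -117.8  137.5] mec [ 327.4 -119.4   12.2] z95 144.2
   top 64 med [ 321.  -118.4  143.3] mec [ 320.3 -119.5   12.7] z95 148.3
pivot/stop [618.1  -9.9 136.8]
   scene 156 med [635.9 -10.9 130.8] mec [635.4  -9.7  24.5] z95 155.8
   top 109 med [621.6 -10.2 136.7] mec [623.1 -10.7  22.6] z95 158.7
```

View pics/c1.png

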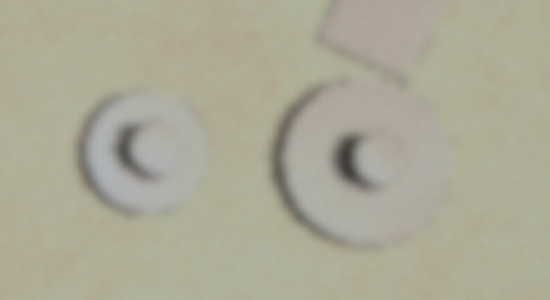

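The crop shows the small lid on the left (about 80 mm) and the big one on the right (about 108 mm; depth gives radii of 42 and 57 mm). The target is the right lid, near (0.503,-0.400). The two cameras differ by 6–8 mm in x, so I'll check with the wrist camera from above the lid.

```bash
cat >> h.py <<'E'
def go(p,yaw=0):
    s=ctrl.state();R0=R.from_rotvec(s['ee_rot']);p0=np.array(s['position'])
    Rt=R.from_euler('z',yaw)*R.from_rotvec([np.pi,0,0])
    d=R0.inv().apply(np.array(p)-p0)*100; r=(R0.inv()*Rt).as_rotvec(degrees=True)
    print('at',np.round(p0,4),'plan',np.round(d,2),np.round(r,2),'force',np.round(s['force'],1))
E
python3 - <<'E'
from h import *
go([.49,-.40,.25],0)
E
```

```text
at [ 0.2676 -0.6193  0.2446] plan [ 29.12 -11.31  -0.53] [-8.000e-02  2.000e-02  2.336e+01] force [0.1 0.8 0.3]
```

>>> step_arm --plan "29.1 -11.3 -0.5 0 0 23.4;29.1 -11.3 -0.5 0 0 23.4;29.1 -11.3 -0.5 0 0 23.4;29.1 -11.3 -0.5 0 0 23.4;29.1 -11.3 -0.5 0 0 23.4;29.1 -11.3 -0.5 0 0 23.4;29.1 -11.3 -0.5 0 0 23.4;29.1 -11.3 -0.5 0 0 23.4" --jaw 7

```text
clock: 0.9
position: [0.4922, -0.3977, 0.2498]
ee_rot: [-3.14, -0.007, -0.0]
force: [-0.2, -0.6, 0.2]
finger_gap: 0.818
finger_force: 0.0
```

```bash
cat > w.py <<'E'
from h import *
def wr(c,r,z0,z1,n='wrist',f=None):
    f=f or get(n);P=cloud(f).reshape(-1,3);P=P[np.isfinite(P).all(1)]
    P=P[(np.hypot(P[:,0]-c[0],P[:,1]-c[1])<r)&(P[:,2]>z0)&(P[:,2]<z1)]
    if len(P)>3:
        (x,y),q=cv2.minEnclosingCircle(P[:,:2].astype(np.float32)*1000)
        print(len(P),'med',np.round(np.median(P,0)*1000,1),'mec',np.round([x,y,q],1))
    return f
E
python3 - <<'E'
from w import *
f=get('wrist');print('cam',-f['R'].T@np.array(f['tvec']).ravel())
save('pics/w1.png',f)
wr((.503,-.4),.05,.03,.05,f=f);wr((.503,-.4),.07,.01,.02,f=f);go([.49,-.4,.25])
E
```

```text
cam [ 0.56266923 -0.39796493  0.37807784]
808 med [ 502.1 -403.2   39.8] mec [ 501.7 -403.3   16.9]
6260 med [ 506.3 -403.1   14.9] mec [ 501.3 -403.2   53.9]
at [ 0.4902 -0.4001  0.2499] plan [-0.02 -0.01 -0.01] [-0.01  0.05  0.07] force [-0.9 -0.3  0.1]
```

View pics/w1.png

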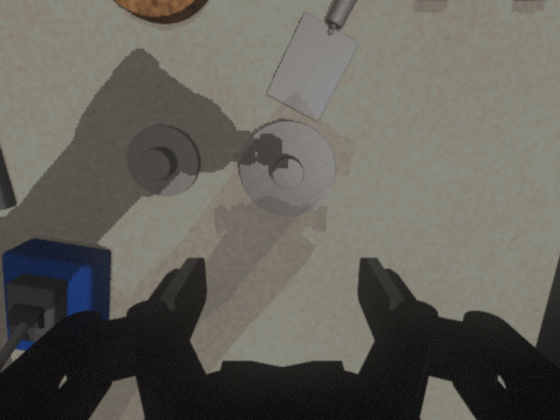

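The wrist view shows the big lid (disc radius 54 mm) at (288,170) and the small lid at (163,160). The boss is at (0.5015,-0.4033) with its top at 40 mm. I'll go down and grip it.

>>> step_arm --plan "1.1 0.3 4 0 0 0;1.1 0.3 9 0 0 0;1.1 0.3 14 0 0 0;1.1 0.3 18 0 0 0;1.1 0.3 20.5 0 0 0;1.1 0.3 21.7 0 0 0;1.1 0.3 21.7 0 0 0;1.1 0.3 21.7 0 0 0"

```text
clock: 1.75
position: [0.5008, -0.405, 0.0345]
ee_rot: [3.14, -0.003, 0.001]
force: [-0.0, -0.2, 0.6]
finger_gap: 0.819
finger_force: 0.0
```

>>> step_arm --plan "0 0 0 0 0 0;0 0 0 0 0 0;0 0 0 0 0 0;0 0 0 0 0 0;0 0 0 0 0 0;0 0 0 0 0 0" --jaw 2

```text
clock: 2.35
position: [0.5016, -0.4039, 0.0349]
ee_rot: [3.14, -0.001, 0.003]
force: [-1.6, 0.3, 9.2]
finger_gap: 0.376
finger_force: 58.8
```

>>> step_arm --plan "0 0 -2 0 0 0;0 0 -6 0 0 0;0 0 -10 0 0 0;0 0 -15 0 0 0;0 0 -20 0 0 0;0 -3 -24 0 0 0;0 -7 -27 0 0 0;0 -11 -28 0 0 0"

```text
clock: 3.15
position: [0.5015, -0.293, 0.317]
ee_rot: [3.139, -0.003, 0.007]
force: [0.7, 1.0, -4.2]
finger_gap: 0.368
finger_force: 60.6
```

>>> step_arm --plan "0 -4 0 0 0 0;0 -8 0 0 0 0;0 -12 0 0 0 0;0 -16 0 0 0 0;0 -20 0 0 0 0;0 -24 0 0 0 0;0 -27 0 0 0 0;0 -28.5 0 0 0 0"

```text
clock: 3.95
position: [0.5005, -0.005, 0.3135]
ee_rot: [-3.14, -0.005, 0.0]
force: [1.2, 0.4, -3.3]
finger_gap: 0.375
finger_force: 60.7
```

```bash
python3 - <<'E'
from w import *
import pickle
f=get('wrist');pickle.dump(f,open('fw.pkl','wb'));save('pics/w2.png',f)
go([.555,-.008,.25])
P=cloud(f).reshape(-1,3);P=P[np.isfinite(P).all(1)]
for n,c,r,z0,z1 in [('rim',(.556,-.006),.06,.081,.089),('stop',(.63,-.01),.04,.12,.17),('knob',(.471,.157),.03,.2,.212),('crank',(.39,-.014),.03,.228,.24),('spindle',(.473,.06),.03,.195,.23),('plate',(.556,-.006),.14,.017,.023)]:
    print(n);wr(c,r,z0,z1,f=f)
E
```

```text
at [ 0.5006 -0.0034  0.3134] plan [5.43 0.5  6.34] [-0.12  0.01  0.29] force [ 0.5  3.8 -2.9]
rim
1226 med [578.  -10.9  84.5] mec [550.7  -9.3  54. ]
stop
1252 med [623.6 -13.1 136. ] mec [624.2 -12.2  23.6]
knob
527 med [469.6 153.7 205.4] mec [468.8 155.4  10. ]
crank
390 med [391.6 -15.2 233.5] mec [389.1 -15.9  10.6]
spindle
plate
3659 med [614.2  18.1  19.7] mec [577.2  -8.   95.6]
```

View pics/w2.png

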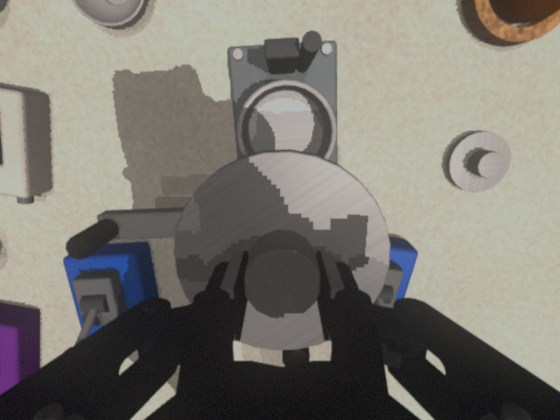

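The wrist view shows the pot mouth at (288,125). Its rim circle fits a 54 mm radius, centred at (0.5507,-0.0093) and 85 mm high. The lid is held level. Next I'll centre above the pot and go down.

>>> step_arm --plan "2.5 0.6 0 0 0 0.3;5 0.6 0 0 0 0.3;5 0.6 4 0 0 0.3;5 0.6 8 0 0 0.3;5 0.6 12 0 0 0.3;5 0.6 15 0 0 0.3;5 0.6 16.2 0 0 0.3;5 0.6 16.2 0 0 0.3"

```text
clock: 4.8
position: [0.5504, -0.0148, 0.1503]
ee_rot: [3.141, -0.009, -0.004]
force: [-0.1, 0.1, -3.4]
finger_gap: 0.371
finger_force: 60.7
```

```bash
python3 - <<'E'
from w import *
import pickle
go([.5507,-.0098,.1145])
f=get('wrist');pickle.dump(f,open('fw2.pkl','wb'))
P=cloud(f).reshape(-1,3)
print('lid disc');wr((.55,-.01),.07,.108,.148,f=f)
t=get('top');print('top rim');wr((.55,-.01),.07,.1,.15,f=t)
# plate yaw
P=cloud(t).reshape(-1,3);P=P[(np.hypot(P[:,0]-.555,P[:,1])<.14)&(P[:,2]>.015)&(P[:,2]<.026)]
print(cv2.minAreaRect((P[:,:2]*1000).astype(np.float32)))
E
```

```text
at [ 0.5504 -0.0148  0.1503] plan [ 0.04 -0.5   3.58] [ 0.02  0.16 -0.35] force [-0.1  0.1 -3.4]
lid disc
24140 med [568.7 -14.5 130.1] mec [550. -10.  70.]
top rim
9 med [539.4  36.  132. ] mec [537.7  36.5   7.6]
((549.7191162109375, 46.93522644042969), (193.32276916503906, 22.785037994384766), 5.581208229064941)
```

>>> step_arm --plan "0 -0.5 0 0 0 0;0 -0.5 0.8 0 0 0;0 -0.5 1.6 0 0 0;0 -0.5 2.2 0 0 0;0 -0.5 2.2 0 0 0;0 -0.5 2.2 0 0 0"

```text
clock: 5.5
position: [0.5512, -0.0096, 0.129]
ee_rot: [3.141, -0.009, -0.001]
force: [1.8, -0.4, -3.4]
finger_gap: 0.378
finger_force: 60.7
```

```bash
python3 - <<'E'
from w import *
go([.5507,-.0098,.1145])
E
```

```text
at [ 0.5512 -0.0096  0.129 ] plan [-0.05  0.02  1.45] [ 0.    0.04 -0.34] force [ 1.8 -0.4 -3.4]
```

>>> step_arm --plan "0 0 0.4 0 0 0;0 0 0.8 0 0 0;0 0 1.1 0 0 0;0 0 1.4 0 0 0;0 0 1.5 0 0 0;0 0 1.5 0 0 0"

```text
clock: 6.1
position: [0.5513, -0.0096, 0.1142]
ee_rot: [3.142, -0.009, -0.0]
force: [-0.3, 0.2, -3.9]
finger_gap: 0.373
finger_force: 60.9
```

>>> step_arm --plan "0 0 0.1 0 0 0;0 0 0.1 0 0 0;0 0 0.1 0 0 0"

```text
clock: 6.4
position: [0.5514, -0.0095, 0.1139]
ee_rot: [-3.141, 0.009, -0.001]
force: [-2.7, -0.5, 4.4]
finger_gap: 0.371
finger_force: 61.7
```

>>> step_arm --plan "0 0 0 0 0 0;0 0 0 0 0 0;0 0 0 0 0 0;0 0 0 0 0 0" --jaw 6

```text
clock: 6.8
position: [0.5514, -0.0095, 0.1133]
ee_rot: [-3.142, 0.009, -0.0]
force: [-0.4, 0.4, 0.4]
finger_gap: 0.698
finger_force: 0.0
```

>>> step_arm --plan "0 0 -2 0 0 0;0 0 -6 0 0 0;0 0 -10 0 0 0;-3 0 -15 0 0 0;-5 0 -18 0 0 0;-6 0 -19 0 0 0;-6 0 -19 0 0 0;-6 0 -19 0 0 0"

```text
clock: 7.6
position: [0.4914, -0.0091, 0.3025]
ee_rot: [-3.142, 0.009, 0.001]
force: [1.1, 0.3, -0.4]
finger_gap: 0.708
finger_force: 0.0
```

```bash
python3 - <<'E'
from w import *
import pickle
f=get('wrist');pickle.dump(f,open('fw3.pkl','wb'));save('pics/w3.png',f)
for n,c,r,z0,z1 in [('disc',(.551,-.01),.06,.09,.1),('boss',(.551,-.01),.05,.11,.13),('knob',(.471,.157),.03,.2,.212),('crank',(.39,-.014),.03,.228,.24)]:
    print(n);wr(c,r,z0,z1,f=f)
P=cloud(f).reshape(-1,3);P=P[np.isfinite(P).all(1)]
Q=P[(np.hypot(P[:,0]-.555,P[:,1])<.14)&(P[:,2]>.015)&(P[:,2]<.026)]
print(cv2.minAreaRect((Q[:,:2]*1000).astype(np.float32)))
Q=P[(np.hypot(P[:,0]-.551,P[:,1]+.01)<.052)&(P[:,2]>.09)&(P[:,2]<.1)]
print(np.linalg.lstsq(np.c_[Q[:,:2],np.ones(len(Q))],Q[:,2],rcond=None)[0])
go([.47,.156,.3])
E
```

```text
disc
8261 med [555.4  -9.7  93.8] mec [551.2  -9.6  54. ]
boss
1041 med [551.6  -9.8 118.8] mec [551.3  -9.8  16.9]
knob
592 med [469.4 153.4 205.4] mec [468.4 155.4  10.3]
crank
503 med [392.4 -15.7 233.3] mec [388.6 -16.3  10.7]
((550.5905151367188, -9.195724487304688), (199.98971557617188, 130.1631317138672), 3.332406520843506)
[-6.65336365e-05  2.72584056e-04  9.38740746e-02]
at [ 0.4914 -0.0091  0.3019] plan [ -2.24 -16.5    0.19] [ 0.01  0.1  -0.32] force [-0.4  0.3 -0.5]
```

View pics/w3.png

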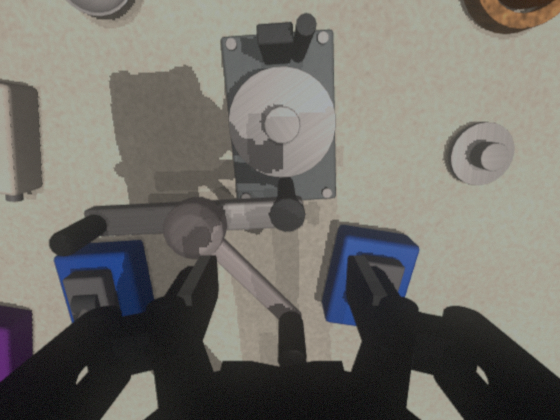

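The lid is seated: its disc centre is (0.5512,-0.0096), its top is at 93.9 mm and it is level. The wrist view also shows the knob at (75,233), the crank handle at (291,320) and the pivot at (288,213). The reactor's yaw is 0.058 rad and the pivot is at about (0.4757,-0.0136). The bar swing comes next.

```bash
python3 - <<'E'
from h import *
print(np.round(ctrl.state()['joint_pos'],2))
go([.4684,.1554,.26],np.pi/2)
go([.4684,.1554,.26],0.8)
E
```

```text
[-0.08  0.25  0.01  1.82 -0.    1.08 -1.65]
at [ 0.4914 -0.0091  0.3019] plan [ -2.39 -16.44   4.19] [-7.000e-02  8.000e-02 -9.032e+01] force [-0.4  0.3 -0.5]
at [ 0.4914 -0.0091  0.3019] plan [ -2.39 -16.44   4.19] [-3.000e-02  1.000e-01 -4.616e+01] force [-0.4  0.3 -0.5]
```

>>> step_arm --plan "-2.4 -16.4 0 0 0 -68;-2.4 -16.4 0 0 0 -68;-2.4 -16.4 0 0 0 -68;-2.4 -16.4 0 0 0 -68;-2.4 -16.4 0 0 0 -68;-2.4 -16.4 0 0 0 -68;-2.4 -16.4 0 0 0 -68;-2.4 -16.4 0 0 0 -68" --jaw 5

```text
clock: 8.45
position: [0.4684, 0.1551, 0.3013]
ee_rot: [-2.603, -1.757, 0.005]
force: [-0.3, -0.3, -0.1]
finger_gap: 0.587
finger_force: 0.0
```

>>> step_arm --plan "0 0 2 0 0 -8;0 0 4 0 0 -16;0 0 5.5 0 0 -22;0 0 5.5 0 0 -22;0 0 5.5 0 0 -22"

```text
clock: 8.95
position: [0.4684, 0.1549, 0.2474]
ee_rot: [-2.231, -2.21, 0.003]
force: [0.4, 1.1, 0.6]
finger_gap: 0.587
finger_force: 0.0
```

```bash
python3 - <<'E'
from w import *
go([.4684,.1554,.183],np.pi/2)
f=get('wrist');wr((.47,.156),.03,.2,.212,f=f)
E
```

```text
at [0.4684 0.1549 0.2474] plan [0.05 0.02 6.44] [-0.14  0.   -0.53] force [0.4 1.1 0.6]
918 med [468.6 157.2 205.4] mec [468.6 156.1   9.9]
```

Knob confirmed at (0.4686,0.156). I'll go down and close.

>>> step_arm --plan "0.1 0 2 0 0 0;0.1 0 4 0 0 0;0.1 0 6 0 0 0;0.1 0 6.4 0 0 0;0.1 0 6.4 0 0 0;0.1 0 6.4 0 0 0"

```text
clock: 9.6
position: [0.4689, 0.1563, 0.1853]
ee_rot: [2.228, 2.214, 0.002]
force: [-0.7, -0.1, 0.5]
finger_gap: 0.585
finger_force: 0.0
```

>>> step_arm --plan "0 0 0 0 0 0;0 0 0 0 0 0;0 0 0 0 0 0;0 0 0 0 0 0;0 0 0 0 0 0" --jaw 1

```text
clock: 10.1
position: [0.4689, 0.1561, 0.1853]
ee_rot: [2.228, 2.214, 0.003]
force: [-0.2, -0.2, 6.3]
finger_gap: 0.215
finger_force: 58.3
```

```bash
cat > arc.py <<'E'
from h import *
def arc(c,r,a0,das,turn=True):  # rows: shift in tool axes from current pose along circle, clockwise by da
    s=ctrl.state();R0=R.from_rotvec(s['ee_rot'])
    for da in das:
        p=np.array([c[0]+r*np.cos(a0-da),c[1]+r*np.sin(a0-da)])-np.array([c[0]+r*np.cos(a0),c[1]+r*np.sin(a0)])
        d=R0.inv().apply([*p,0])*100
        print(np.round(da,3),np.round(d,2),np.round(np.degrees(da),1) if turn else 0)
E
python3 - <<'E'
from arc import *
p=np.array(ctrl.state()['position']);q=p[:2]-[.4757,-.0136];a=np.arctan2(q[1],q[0]);print(p,a,np.hypot(*q), 'to go',a-.058)
arc((.4757,-.0136),.17,a,np.arange(.1,1.55,.1))
E
```

```text
[0.46885887 0.15614044 0.18528566] 1.6110779757447065 0.16987824610712726 to go 1.5530779757447064
0.1 [-0.01  1.7   0.  ] 5.7
0.2 [-0.18  3.39  0.01] 11.5
0.3 [-0.52  5.05  0.01] 17.2
0.4 [-1.03  6.68  0.01] 22.9
0.5 [-1.7   8.24  0.01] 28.6
0.6 [-2.52  9.73  0.02] 34.4
0.7 [-3.48 11.13  0.02] 40.1
0.8 [-4.58 12.42  0.02] 45.8
0.9 [-5.81 13.6   0.02] 51.6
1.0 [-7.14 14.65  0.02] 57.3
1.1 [-8.57 15.57  0.02] 63.0
1.2 [-10.09  16.33   0.02] 68.8
1.3 [-11.68  16.94   0.02] 74.5
1.4 [-13.32  17.39   0.02] 80.2
1.5 [-14.99  17.67   0.02] 85.9
```

>>> step_arm --plan "0 0.8 0 0 0 2.7;0 1.7 0 0 0 5.7;-0.2 3.4 0 0 0 11.5;-0.5 5 0 0 0 17.2;-1 6.7 0 0 0 22.9;-1.7 8.2 0 0 0 28.6;-2.5 9.7 0 0 0 34.4;-3.5 11.1 0 0 0 40.1"

```text
clock: 10.9
position: [0.58, 0.1219, 0.1854]
ee_rot: [-2.853, -1.313, -0.004]
force: [-1.7, 4.0, 4.2]
finger_gap: 0.216
finger_force: 58.4
```

```bash
cat > b.py <<'E'
from arc import *
p=np.array(ctrl.state()['position']);q=p[:2]-[.4757,-.0136];a=np.arctan2(q[1],q[0]);s=ctrl.state();print(p,s['force'],np.hypot(*q), 'to go',a-.058)
arc((.4757,-.0136),.17,a,np.arange(.1,a,.1))
E
python3 b.py
```

```text
[0.57998597 0.12190616 0.1853521 ] [-1.74616414  4.02091312  4.20931503] 0.17098971737656612 to go 0.8568667879110865
0.1 [ 0.   1.7 -0. ] 5.7
0.2 [-0.16  3.39 -0.  ] 11.5
0.3 [-0.5   5.06 -0.  ] 17.2
0.4 [-0.99  6.68 -0.  ] 22.9
0.5 [-1.65  8.25 -0.01] 28.6
0.6 [-2.46  9.74 -0.01] 34.4
0.7 [-3.420e+00  1.115e+01 -1.000e-02] 40.1
0.8 [-4.51 12.45 -0.02] 45.8
0.9 [-5.73 13.63 -0.02] 51.6
```

>>> step_arm --plan "0 1.7 0 0 0 5.7;-0.2 3.4 0 0 0 11.5;-0.5 5.1 0 0 0 17.2;-1 6.7 0 0 0 22.9;-1.7 8.3 0 0 0 28.6;-2.5 9.7 0 0 0 34.4;-3.4 11.1 0 0 0 40.1;-3.9 11.8 0 0 0 43"

```text
clock: 11.7
position: [0.6452, 0.014, 0.1853]
ee_rot: [-3.136, -0.174, -0.005]
force: [2.1, 4.9, 5.3]
finger_gap: 0.216
finger_force: 59.1
```

```bash
python3 b.py
```

```text
[0.64519638 0.0139703  0.18534944] [2.0842649  4.92987673 5.34015096] 0.17172403693931818 to go 0.10324791836592809
0.1 [ 0.   1.7 -0. ] 5.7
```

Pushing to the stop in small rows, watching the force.

>>> step_arm --plan "0 0.7 0 0 0 2.4;0 1.4 0 0 0 4.7;-0.1 1.8 0 0 0 5.8;-0.1 2 0 0 0 5.8;-0.1 2 0 0 0 5.8"

```text
clock: 12.2
position: [0.6472, -0.0039, 0.1854]
ee_rot: [-3.139, -0.024, -0.008]
force: [9.1, 4.9, 1.2]
finger_gap: 0.214
finger_force: 58.9
```

```bash
python3 b.py
```

```text
[ 0.64715308 -0.00389571  0.18539597] [9.12045402 4.89898698 1.16924349] 0.17172749509446003 to go -0.0014600597844604823
```

>>> step_arm --plan "-0.2 0.2 0 0 0 0;-0.2 0.4 0 0 0 0;-0.2 0.4 0 0 0 0"

```text
clock: 12.5
position: [0.6471, -0.004, 0.1854]
ee_rot: [-3.135, -0.029, -0.014]
force: [16.4, 15.3, -4.1]
finger_gap: 0.215
finger_force: 59.5
```

The bar is against the stop: the position holds while the force rises. Release and rise.

>>> step_arm --plan "0 -0.2 0 0 0 0;0 -0.2 0 0 0 0;0 -0.2 0 0 0 0;0 -0.2 0 0 0 0" --jaw 5

```text
clock: 12.9
position: [0.6424, -0.0087, 0.1842]
ee_rot: [3.141, 0.02, -0.001]
force: [0.2, 0.3, -0.0]
finger_gap: 0.583
finger_force: 0.0
```

>>> step_arm --plan "0 0 -4 0 0 0;0 0 -8 0 0 0;-4 0 -12 0 0 0;-9 -1.5 -14 0 0 0;-14 -3 -14 0 0 0;-18 -4 -14 0 0 0;-21 -5 -14 0 0 0;-21 -5 -14 0 0 0"

```text
clock: 13.7
position: [0.428, 0.0399, 0.3248]
ee_rot: [-3.141, -0.024, 0.002]
force: [1.0, 0.9, -0.4]
finger_gap: 0.583
finger_force: 0.0
```

```bash
python3 - <<'E'
from w import *
import pickle
f=get('wrist');pickle.dump(f,open('fw4.pkl','wb'));save('pics/w4.png',f)
for n,c,r,z0,z1 in [('knob',(.646,-.004),.03,.2,.212),('crank',(.472,.074),.03,.228,.24)]:
    print(n);wr(c,r,z0,z1,f=f)
go([.472,.074,.207],0)
E
```

```text
knob
crank
806 med [473.2  74.2 233.5] mec [472.8  74.6  10.8]
at [0.4305 0.0394 0.325 ] plan [ 4.19 -3.39 11.81] [-0.03 -0.05  0.84] force [ 0.4 -0.  -0.1]
```

View pics/w4.png

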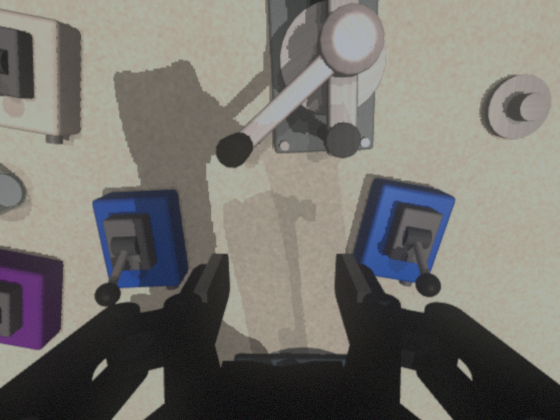

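The wrist view shows the bar home over the lid and the crank handle at (234,149), i.e. (0.4728,0.0746), so the screw is about 0. I'll grip the handle with the jaws across the pull direction (yaw 90°).

>>> step_arm --plan "4.2 -3.5 0 0 0 -68;4.2 -3.5 0 0 0 -68;4.2 -3.5 0 0 0 -68;4.2 -3.5 0 0 0 -68;4.2 -3.5 0 0 0 -68;4.2 -3.5 0 0 0 -68;4.2 -3.5 0 0 0 -68;4.2 -3.5 0 0 0 -68"

```text
clock: 14.55
position: [0.4748, 0.0741, 0.324]
ee_rot: [2.588, 1.78, -0.0]
force: [0.0, -0.7, 0.4]
finger_gap: 0.583
finger_force: 0.0
```

>>> step_arm --plan "0 0 2 0 0 -8;0 0 4 0 0 -16;0 0 4.5 0 0 -21;0 0 4.5 0 0 -21;0 0 4.5 0 0 -21"

```text
clock: 15.05
position: [0.4746, 0.0743, 0.2793]
ee_rot: [2.23, 2.213, 0.0]
force: [0.8, -0.0, 0.2]
finger_gap: 0.586
finger_force: 0.0
```

```bash
python3 - <<'E'
from w import *
go([.4728,.0746,.21],np.pi/2)
f=get('wrist');wr((.4728,.0746),.03,.228,.24,f=f)
E
```

```text
at [0.4746 0.0743 0.2793] plan [ 0.02 -0.18  6.93] [ 0.   -0.   -0.45] force [ 0.8 -0.   0.2]
1056 med [473.1  76.  233.4] mec [472.9  74.5  11. ]
```

>>> step_arm --plan "0 -0.2 2 0 0 0;0 -0.2 4 0 0 0;0 -0.2 6 0 0 0;0 -0.2 6.8 0 0 0;0 -0.2 6.8 0 0 0;0 -0.2 6.8 0 0 0"

```text
clock: 15.7
position: [0.4723, 0.075, 0.2121]
ee_rot: [2.226, 2.216, 0.001]
force: [0.9, -0.3, -0.2]
finger_gap: 0.587
finger_force: 0.0
```

>>> step_arm --plan "0 0 0 0 0 0;0 0 0 0 0 0;0 0 0 0 0 0;0 0 0 0 0 0" --jaw 1

```text
clock: 16.1
position: [0.4726, 0.0749, 0.2119]
ee_rot: [2.225, 2.216, 0.003]
force: [3.5, -0.2, 1.5]
finger_gap: 0.243
finger_force: 58.6
```

```bash
cat > c.py <<'E'
from arc import *
C=(.5515,-.0095)
s=ctrl.state();p=np.array(s['position']);q=p[:2]-C;a=np.arctan2(q[1],q[0])
t=np.array([np.sin(a),-np.cos(a)]);F=np.array(s['force'])[:2]
print(p,'r',np.hypot(*q),'a',a,'turned',2.320-a,'Ftan',F@t,'Frad',F@q/np.hypot(*q),'gap',s['finger_gap'])
import sys
arc(C,.115,a,[float(x) for x in sys.argv[1:]],False)
E
python3 c.py .05 .1 .15 .2 .25 .3 .4 .5 .6 .7 .8 .9
```

```text
[0.47260314 0.07488938 0.21191958] r 0.1155261053615937 a 2.3225698162809527 turned -0.0025698162809528746 Ftan 2.4352501054459332 Frad -2.5395737329889365 gap 0.2429195489557898
0.05 [0.38 0.43 0.  ] 0
0.1 [0.75 0.87 0.  ] 0
0.15 [1.09 1.34 0.  ] 0
0.2 [1.4  1.82 0.  ] 0
0.25 [1.69 2.32 0.01] 0
0.3 [1.96 2.82 0.01] 0
0.4 [2.41 3.88 0.01] 0
0.5 [2.76 4.98 0.01] 0
0.6 [2.99 6.1  0.01] 0
0.7 [3.12 7.25 0.02] 0
0.8 [3.12 8.39 0.02] 0
0.9 [3.01 9.54 0.02] 0
```

>>> step_arm --plan "0.4 0.4 0 0 0 0;0.7 0.9 0 0 0 0;1.1 1.3 0 0 0 0;1.4 1.8 0 0 0 0;1.7 2.3 0 0 0 0;2 2.8 0 0 0 0;2.4 3.9 0 0 0 0;2.8 5 0 0 0 0"

```text
clock: 16.9
position: [0.5222, 0.1031, 0.2112]
ee_rot: [-2.225, -2.217, 0.001]
force: [-3.9, -3.3, 4.1]
finger_gap: 0.24
finger_force: 58.9
```

```bash
python3 c.py .1 .15 .2 .25 .3 .35 .4 .5
```

```text
[0.52224965 0.10310239 0.21124149] r 0.11633950597429145 a 1.8249458559697962 turned 0.49505414403020365 Ftan -4.56902013148398 Frad -2.1946628650295374 gap 0.23977746141628117
0.1 [ 0.24  1.12 -0.  ] 0
0.15 [ 0.31  1.69 -0.  ] 0
0.2 [ 0.36  2.27 -0.  ] 0
0.25 [ 0.38  2.84 -0.  ] 0
0.3 [ 0.37  3.42 -0.  ] 0
0.35 [ 0.33  3.99 -0.  ] 0
0.4 [ 0.26  4.56 -0.  ] 0
0.5 [ 0.05  5.69 -0.  ] 0
```

>>> step_arm --plan "0.1 0.6 0 0 0 0;0.2 1.1 0 0 0 0;0.3 1.7 0 0 0 0;0.3 2.3 0 0 0 0;0.3 2.8 0 0 0 0;0.3 3.4 0 0 0 0;0.3 3.9 0 0 0 0;0.3 3.9 0 0 0 0"

```text
clock: 17.7
position: [0.5619, 0.1065, 0.2114]
ee_rot: [-2.225, -2.217, -0.002]
force: [-0.6, -0.1, 4.7]
finger_gap: 0.241
finger_force: 58.9
```

```bash
python3 c.py .02 .04 .06 .08 .1 .14 .18
```

```text
[0.56188293 0.10646924 0.21137798] r 0.11643311662212875 a 1.481502645371367 turned 0.8384973546286327 Ftan -0.6327175373139241 Frad -0.1487643695787378 gap 0.2413470380644816
0.02 [-0.02  0.23  0.  ] 0
0.04 [-0.05  0.46  0.  ] 0
0.06 [-0.08  0.69  0.  ] 0
0.08 [-0.12  0.91  0.  ] 0
0.1 [-0.16  1.14  0.  ] 0
0.14 [-0.25  1.59  0.  ] 0
0.18 [-0.36  2.04  0.  ] 0
```

>>> step_arm --plan "0 0.2 0 0 0 0;-0.1 0.5 0 0 0 0;-0.1 0.7 0 0 0 0;-0.1 0.7 0 0 0 0"

```text
clock: 18.1
position: [0.5681, 0.1058, 0.2113]
ee_rot: [-2.224, -2.217, -0.002]
force: [-3.7, 2.2, 5.7]
finger_gap: 0.238
finger_force: 59.0
```

```bash
python3 c.py .02 .04 .06 .08 .1 .14 .18
```

```text
[0.56811025 0.10577018 0.21133438] r 0.11646078360110426 a 1.4276829996506284 turned 0.8923170003493714 Ftan -4.005586742406825 Frad 1.6562202450436996 gap 0.23752362494904877
0.02 [-0.03  0.23 -0.  ] 0
0.04 [-0.07  0.45 -0.  ] 0
0.06 [-0.12  0.68 -0.  ] 0
0.08 [-0.16  0.9  -0.  ] 0
0.1 [-0.22  1.13 -0.  ] 0
0.14 [-0.34  1.57 -0.  ] 0
0.18 [-0.47  2.01 -0.  ] 0
```

>>> step_arm --plan "-0.1 0.2 0 0 0 0;-0.1 0.4 0 0 0 0;-0.1 0.4 0 0 0 0"

```text
clock: 18.4
position: [0.5706, 0.1054, 0.211]
ee_rot: [-2.222, -2.216, 0.001]
force: [-9.0, 3.7, 7.0]
finger_gap: 0.241
finger_force: 59.2
```

```bash
python3 c.py .02 .04 .06 .08 .1 .14 .18
```

```text
[0.57058412 0.10541256 0.21103374] r 0.1164864829241587 a 1.406223218288711 turned 0.9137767817112887 Ftan -9.481076169657968 Frad 2.1598705401621436 gap 0.24096300970704154
0.02 [-0.04  0.23 -0.  ] 0
0.04 [-0.08  0.45 -0.  ] 0
0.06 [-0.13  0.68 -0.  ] 0
0.08 [-0.18  0.9  -0.  ] 0
0.1 [-0.24  1.12 -0.  ] 0
0.14 [-0.37  1.57 -0.01] 0
0.18 [-0.52  2.   -0.01] 0
```

The screw is solid; the clutch starts here (turned 0.914). Small steps from now on.

>>> step_arm --plan "0 0.2 0 0 0 0;-0.1 0.5 0 0 0 0;-0.1 0.7 0 0 0 0;-0.1 0.7 0 0 0 0"

```text
clock: 18.8
position: [0.5776, 0.1041, 0.2109]
ee_rot: [-2.222, -2.216, 0.002]
force: [-8.9, 3.7, 7.3]
finger_gap: 0.241
finger_force: 59.2
```

```bash
python3 c.py .02 .04 .06 .08 .1 .14 .18
```

```text
[0.57758302 0.10411427 0.21094721] r 0.11656983224388363 a 1.3451314380495814 turned 0.9748685619504185 Ftan -9.48770852415453 Frad 1.6432013683979496 gap 0.2408178741189249
0.02 [-0.05  0.22 -0.  ] 0
0.04 [-0.11  0.45 -0.  ] 0
0.06 [-0.17  0.67 -0.  ] 0
0.08 [-0.24  0.89 -0.  ] 0
0.1 [-0.31  1.11 -0.  ] 0
0.14 [-0.46  1.54 -0.01] 0
0.18 [-0.64  1.97 -0.01] 0
```

>>> step_arm --plan "-0.1 0.2 0 0 0 0;-0.1 0.4 0 0 0 0;-0.1 0.6 0 0 0 0;-0.1 0.6 0 0 0 0"

```text
clock: 19.2
position: [0.5865, 0.1016, 0.2117]
ee_rot: [2.225, 2.216, 0.004]
force: [2.6, -1.0, 4.4]
finger_gap: 0.243
finger_force: 59.1
```

```bash
python3 c.py .02 .04 .06 .08 .1 .14 .18
```

```text
[0.58651464 0.10163096 0.21168892] r 0.11651658836245128 a 1.2655668476758986 turned 1.0544331523241013 Ftan 2.742749185623237 Frad -0.19118095249087785 gap 0.24258984338210154
0.02 [-0.07  0.22  0.  ] 0
0.04 [-0.15  0.44  0.  ] 0
0.06 [-0.22  0.65  0.  ] 0
0.08 [-0.31  0.87  0.  ] 0
0.1 [-0.4   1.08  0.  ] 0
0.14 [-0.58  1.5   0.  ] 0
0.18 [-0.79  1.91  0.  ] 0
```

It clicked: the force collapsed and reversed, with the crank at about 0.15. I'll follow the run-on a little, well short of 0.39, and let go.

>>> step_arm --plan "-0.1 0.2 0 0 0 0;-0.2 0.5 0 0 0 0;-0.2 0.7 0 0 0 0;-0.2 0.7 0 0 0 0"

```text
clock: 19.6
position: [0.5929, 0.0994, 0.2116]
ee_rot: [2.226, 2.216, 0.002]
force: [4.5, 1.1, 3.5]
finger_gap: 0.243
finger_force: 59.2
```

```bash
python3 c.py
```

```text
[0.59293871 0.09936773 0.21155338] r 0.11648754794070539 a 1.2070958131105067 turned 1.112904186889493 Ftan 3.794397992904141 Frad 2.606594321923416 gap 0.24291539662763476
```

>>> step_arm --plan "0 0 0 0 0 0;0 0 0 0 0 0;0 0 0 0 0 0;0 0 0 0 0 0" --jaw 5

```text
clock: 20.0
position: [0.5913, 0.0993, 0.2109]
ee_rot: [-2.225, -2.217, 0.002]
force: [0.2, -0.1, 0.5]
finger_gap: 0.586
finger_force: 0.0
```

>>> step_arm --plan "0 0 -3 0 0 0;0 0 -7 0 0 0;0 0 -10 0 0 0;-3 -4 -10 0 0 0;-3 -8 -10 0 0 8;-3 -10 -10 0 0 16;-3 -10 -10 0 0 16"

```text
clock: 20.7
position: [0.4891, 0.0695, 0.3118]
ee_rot: [-2.516, -1.88, 0.001]
force: [0.3, 0.1, 1.2]
finger_gap: 0.584
finger_force: 0.0
```

```bash
python3 - <<'E'
from w import *
f=get('wrist');P=cloud(f).reshape(-1,3);P=P[np.isfinite(P).all(1)]
Q=P[(np.abs(P[:,2]-.234)<.005)&(np.hypot(P[:,0]-.55,P[:,1])<.15)];print(len(Q))
wr((.59,.1),.04,.228,.24,f=f)
t=get('top');wr((.59,.1),.04,.225,.245,f=t);wr((.646,-.004),.03,.195,.215,f=t)
wr((.52,.356),.04,.125,.16,f=f);wr((.52,.356),.04,.125,.16,f=t)
Q=cloud(t).reshape(-1,3);Q=Q[(np.hypot(Q[:,0]-.537,Q[:,1]-.352)<.1)&(Q[:,2]>.043)&(Q[:,2]<.057)]
print(cv2.minAreaRect((Q[:,:2]*1000).astype(np.float32)))
go([.49,.33,.3],0)
print(np.round(ctrl.state()['joint_pos'],2))
E
```

```text
975
996 med [596.2  96.2 233.3] mec [597.   95.6  11.2]
41 med [ 6.447e+02 -4.000e-01  2.059e+02] mec [645.5  -1.3  10.1]
63 med [514.4 354.9 142.9] mec [514.6 356.1  12.7]
((537.9345703125, 352.8098449707031), (99.9285659790039, 129.85592651367188), 80.97412872314453)
at [0.4918 0.0699 0.3117] plan [24.94 -7.39  1.17] [ 3.00e-02 -4.00e-02  7.39e+01] force [-0.5  0.1 -0.4]
[-0.15  0.25 -0.11  1.79  0.03  1.1  -0.55]
```

Handle angle now gives a clutch of about 0.26, i.e. one click. Next is the white unit: centre (0.538,0.353), +x at about -8.5°.

>>> step_arm --plan "5 -1 0 0 0 68;10 -2 0 0 0 68;15 -3 0 0 0 68;20 -4 0 0 0 68;25 -5 0 0 0 68;25 -5 0 0 0 68;25 -5 0 0 0 68;25 -5 0 0 0 68" --jaw 0

```text
clock: 21.6
position: [0.5141, 0.3253, 0.3101]
ee_rot: [3.136, 0.182, -0.001]
force: [0.5, -0.2, 0.1]
finger_gap: -0.0
finger_force: 0.0
```

```bash
python3 - <<'E'
from w import *
go([.455,.364,.25],-.148)
E
```

```text
at [0.5141 0.3253 0.3101] plan [-5.42 -4.54  6.02] [ 0.05  0.05 15.12] force [ 0.5 -0.2  0.1]
```

>>> step_arm --plan "-5.4 -4.5 0 0 0 8;-5.4 -4.5 0 0 0 15;-5.4 -4.5 2 0 0 15;-5.4 -4.5 3 0 0 15;-5.4 -4.5 3 0 0 15"

```text
clock: 22.1
position: [0.4549, 0.3615, 0.2794]
ee_rot: [3.131, -0.224, -0.003]
force: [0.1, -0.6, 0.0]
finger_gap: -0.001
finger_force: 0.0
```

```bash
python3 - <<'E'
from w import *
f=get('wrist');save('pics/w5.png',f)
wr((.517,.356),.04,.122,.16,f=f)
t=f
P=cloud(t).reshape(-1,3);Q=P[(np.hypot(P[:,0]-.537,P[:,1]-.352)<.1)&(P[:,2]>.043)&(P[:,2]<.057)]
print(cv2.minAreaRect((Q[:,:2]*1000).astype(np.float32)))
wr((.538,.353),.05,.07,.08,f=f)
go([.455,.364,.14],-.148)
E
```

```text
808 med [515.8 355.3 142.6] mec [515.3 355.5  12.9]
((538.423583984375, 351.84283447265625), (100.11835479736328, 130.1454620361328), 80.74459075927734)
2722 med [560.  346.7  74.7] mec [548.2 350.2  41.3]
at [0.4553 0.3616 0.2805] plan [-0.05 -0.25 14.05] [0.1  0.05 0.27] force [0.7 0.3 0.5]
```

View pics/w5.png

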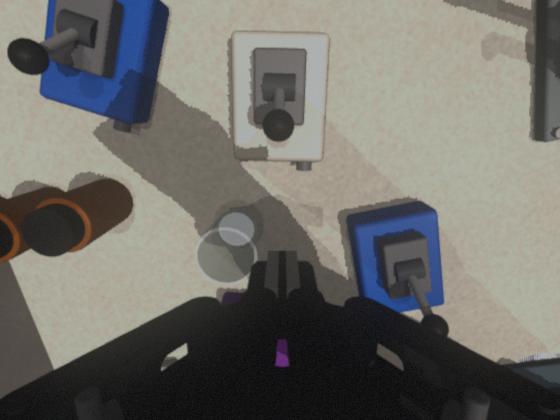

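The wrist view shows the white unit's ball at (278,124), i.e. (0.5153,0.3555), with beaker_b at (228,250) well clear. I'll go down behind the ball and push.

>>> step_arm --plan "0 -0.2 4 0 0 0;0 -0.2 8.5 0 0 0;0 -0.2 12.5 0 0 0;0 -0.2 14.1 0 0 0;0 -0.2 14.1 0 0 0"

```text
clock: 22.65
position: [0.4549, 0.3629, 0.1383]
ee_rot: [3.13, -0.226, -0.004]
force: [0.3, -0.1, 0.3]
finger_gap: 0.001
finger_force: 0.0
```

>>> step_arm --plan "2 0 0 0 0 0;3.5 0 0 0 0 0;4.5 0 0 0 0 0;5.5 0 0 0 0 0;6.5 0 0 0 0 0;7.5 0 0 0 0 0;8.5 0 0 0 0 0;9.5 0 0 0 0 0"

```text
clock: 23.45
position: [0.5497, 0.3502, 0.1402]
ee_rot: [3.133, -0.225, -0.0]
force: [-0.9, 0.5, -0.2]
finger_gap: 0.001
finger_force: 0.6
```

>>> step_arm --plan "0.4 0 0 0 0 0;0.8 0 0 0 0 0;0.8 0 0 0 0 0"

```text
clock: 23.75
position: [0.5574, 0.3491, 0.1402]
ee_rot: [3.133, -0.226, 0.0]
force: [0.2, -0.6, -0.3]
finger_gap: -0.001
finger_force: 0.0
```

```bash
python3 - <<'E'
from w import *
f=get('wrist')
wr((.58,.345),.04,.118,.16,f=f)
E
```

```text
4502 med [577.  345.2 144.2] mec [574.8 346.6  18.5]
```

>>> step_arm --plan "0.3 0 0 0 0 0;0.6 0 0 0 0 0;0.6 0 0 0 0 0"

```text
clock: 24.1
position: [0.5601, 0.3492, 0.1401]
ee_rot: [3.133, -0.223, -0.008]
force: [-10.4, 1.5, 4.8]
finger_gap: 0.0
finger_force: 5.0
```

The end stop is felt (10 N). I'll back off, rise and check everything.

>>> step_arm --plan "-2 0 0 0 0 0;-5 0 -2 0 0 0;-7 0 -6 0 0 0;-7 0 -10 0 0 0;-7 0 -13 0 0 0;-7 0 -13 0 0 0;-7 0 -13 0 0 0"

```text
clock: 24.8
position: [0.4938, 0.3586, 0.271]
ee_rot: [-3.132, 0.225, -0.002]
force: [-0.4, 0.1, -0.7]
finger_gap: -0.002
finger_force: 0.0
```

```bash
python3 - <<'E'
from w import *
f=get('wrist');wr((.58,.345),.04,.118,.16,f=f)
t=get('top');save('pics/top1.png',t,(130,100,440,310),2.5)
wr((.597,.096),.04,.225,.245,f=t);wr((.58,.345),.04,.118,.16,f=t)
s=ctrl.state();print(s['clock'],s['force'],s['position'])
E
```

```text
958 med [580.9 344.7 142.5] mec [580.9 344.1  13.4]
50 med [596.7  96.5 234.3] mec [596.9  97.5  10.4]
62 med [578.9 344.3 143.3] mec [580.1 345.4  12.8]
24.9 [-0.17311959 -0.11949575 -0.38279284] [0.49322248 0.35815397 0.26928861]
```

View pics/top1.png

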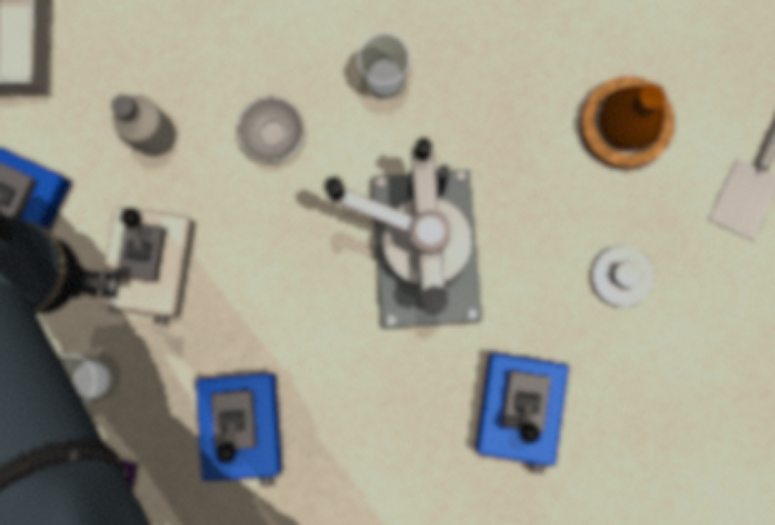

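The ball moved 66.6 mm and now leans away from the robot at (130,217). The bar is home, and the crank handle is unchanged at (335,188). Everything else stands in place, so I'm handing in.

```bash
python3 -c "
from h import *
print(job_done())"
```

```text
the job is handed in; nothing more can be done
None
```

The job is handed in at about 25 s: the 108 mm lid is seated, the bar is home, the crank clicked once (clutch at about 0.26 rad) and the white unit's toggle is over. The hand-in returned no verdict.

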